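Stamp the delivery form

TASK

Take the hand stamp out of its tray, stand it inside the empty printed box on the clipboard form, and press its handle straight down through the soft first stop onto the firm second stop, without forcing it beyond; hold it there for a good second. Let the handle spring all the way back up while the stamp still stands in the box, without the stamp sliding, then put it back standing upright in its tray and let go. Leave the pen, the mug and the sticky notes where they are.

Things in the scene. Friction and masses are not known exactly. Their poses are not given: they have to be found in the camera images.
- stamp_handle (a point): Centre of the hand stamp's handle, the part to carry it by: black block 44 (x) x 34 (y) x 28 mm (z), flat top; 94 mm above the stamp's underside when up, it moves down with the plunger. Grip it across y, or press on its top. Below it are a thin stem and a grey body 40 x 26 mm, 51 mm high, so fingers beside the handle have free room down to the foot.
- stamp_foot (a point): Centre of the underside of the same stamp, which weighs about 0.28 kg. Its black foot is 60 (x) x 42 (y) mm, its two steps 15 mm high. The stamp is the same either way round. z is up.
- plunger (a joint): Travel of the stamp's handle, m; 0 = up, sprung. Press force on it: 3 N, +0.06 N/mm, to the soft first stop, 6 to 20 mm down (differs each time, unseen). There it steps up 4 N without travel to about 8 N, then +0.9 N/mm for 4 mm to about 11 N, where the firm second stop adds about 8 N/mm. 15 to 20 N on the handle is a full press; above 22 N it is forced.
- form: Clipboard, 200 (x) x 150 (y) x 6 mm, fixed to the desk, with a paper form (ruled lines, one empty printed box) and a steel clip at its far (+x) end. Origin at the centre of its underside.
- box (a point): Centre of the empty printed box, on the paper, 6 mm above the desk; inside the lines it measures 72 (x) x 54 (y) mm. The stamp's foot (60 x 42 mm) goes inside the lines, long side along the box's long side. z is up.
- tray_in (a point): Centre of the inner floor (4 mm above the desk) of the stamp's grey tray, fixed to the desk: inside 104 (x) x 84 (y) mm, walls 4 mm thick, rim 12 mm above the desk. The stamp stands in it at the start.
- pen: Blue pen lying across the upper part of the form, 142 mm long, 9 mm thick; a bystander.
- mug: White mug, 92 x 127 x 95 mm, standing at the back; a bystander.
- notes: Block of sticky notes, 76 x 77 x 27 mm, lying at the back; a bystander.
There are look-alikes about, which are no part of the job. What is meant by the part that bears stamp_handle is not pink, and is the larger of those in its own colour.

How it is judged:
By the outcome, as a careful person would: the job done as asked, in the order asked, and still so for the second after the job is handed in, with the robot touching nothing.
It also fails if it takes over 51 s, if anything falls off the work surface, if the arm or the gripper's body presses on something with over 40 N, if the wrist force passes 120 N, or if a joint passes its speed limit or range.

ROBOT

A 7-joint arm with a two-finger parallel gripper is mounted at the origin on a cart in front of the work surface, level with it; the furniture and walls round the work are solid. World frame = base frame: x ahead of the robot, y to its left, z up, the work surface at z = 0. Lengths are in mm, angles in rad, forces in N, time in s.
With the tool pointing down it reaches from about 425 to 925 mm from the base axis. Payload 6.8 kg.
Tool frame: the origin (TCP) lies at the very end of the fingers, on their centre line; the grasp point (between the pads) lies 19 mm behind it; x points along the fingers, y is the direction in which the jaws open and shut, and the axes are right-handed (so a half turn about x gives the same grasp; the last joint's range is limited). The gripper opens to 88 mm and grips with 3 to 60 N. Pads are 20 mm wide; open, the fingers measure 115 mm over their backs; the gripper's body (75 mm by 178 mm) begins 61 mm behind the grasp point.
Start: joints at [1.241, 0.477, 0.022, 1.555, -0.011, 1.109, -0.083], TCP at [148.498, -658.48, 222.664] pointing down, gripper open.
Joint ranges: [-2.96, 2.96], [-0.34, 2.1], [-1.41, 1.46], [0.24, 2.44], [-1.37, 4.51], [0.17, 1.92], [-2.96, 2.96]. Speed limits (rad/s): [2.39, 2.39, 3.14, 3.14, 3.14, 3.14, 3.14].

INTERFACE

Orientations are given as a unit quaternion [x, y, z, w].
In Python, from plant import monitor, cams, order gives the robot as it stands.
- The arm moves only by the tool jog_arm, never from a script. Its argument "moves" is a list of rows, each a list of 7 numbers: the shift along the tool's x, y, z as a fraction of full scale, then the turn, a rotation vector about the tool's x, y, z as a fraction of full scale, then the closure, from 0 (fully open) to 1 (shut). A call has 1 to 12 rows; each row is the pose to reach, as a shift and turn from the pose measured when the call began, along the tool's axes at that moment; what a row does not reach only later rows make up. Full scale, the value 1, is 10 cm for a shift and 30 degrees for a turn. A row lasts 1/8 s, in which the tool goes at most 62.5 mm and 10.7 degrees, less where a joint would pass 70% of its speed; a pose out of reach is approached as far as the arm can. A call with a number of a shift or a turn outside -1 to 1 is refused whole. A call with a gripper value outside its range is refused whole. The fingers move at their own pace and stop on an object; "grip_force" is the grip in N (left out, the last holds). Time passes only in rows, so rows that repeat a pose let the fingers close. It gives the time, the measured TCP pose, the force and the opening at its end, in the units of the state.
- monitor.get_obs(): the state, without advancing time (a new reading comes with each control period).
- cams.capture(name): name is "scene" or "top" or "wrist"; returns the picture (480x640x3 uint8, red, green, blue); there is no depth.
- cams.calibration(name): a dict with "fx", "fy", "cx", "cy" (pixels), "R" (3x3) and "t" (3): a world point X has camera coordinates R X + t. Camera axes: x right, y down, z forward; pixel columns grow to the right and rows downward; lengths in mm; the calibration is good to about 2 mm. The wrist camera is an equidistant fisheye: a pixel r from the principal point sees the ray r / f radians off the axis. A picture is of the moment at which its call begins: read the wrist's pose just before it. calibration takes no time and is no camera call; for the wrist camera it gives the pose at the moment of the call.
- order.finish_job(): hands the job in, once; it reports no verdict.
The state is a dict: "t": time; "joint_pos": joint angles; "joint_velocities": joint speeds; "joint_torque": joint torques, N m; "tcp_pos": TCP position; "tcp_rot": TCP orientation; "ft_force": force on the tool from outside, world axes, zero at the start; "wrist_torque": the same for the moment, N m; "width": finger opening in mm.
Only numpy, scipy, OpenCV 4.12 (cv2) and the standard library are available. Lean on these libraries where they do the work, as an engineer would, in place of code of your own. Each camera call takes 0.05 s, during which the arm holds its last target. There are 200 camera calls.

## Working session

There is one attempt and no reset: what is moved stays moved. The work goes in short steps, Python scripts to look and compute and a tool call to move; the robot and the scene stay as the last step left them, time stands still between calls to the robot, and variables do not carry over. Pictures are saved under pics/ and viewed, about 8 in all and at most 12, crops included, and the job is handed in when it is done.

Besides the shell and the picture viewer there is one more tool, called after ">>>" by a JSON object that holds its "api" and its "payload", one argument or row to a line. jog_arm: Moves the arm, as the interface text tells. Its arguments: {"type":"object","properties":{"moves":{"type":"array"},"grip_force":{"type":"number"}},"required":["moves"]}

```bash
ls; mkdir -p pics; python3 - <<'E'
from plant import monitor, cams, order
import cv2,json,numpy as np
print(monitor.get_obs())
for n in("scene","top"):
    im=cams.capture(n); cv2.imwrite(f"pics/{n}0.png",im[:,:,::-1])
    c=cams.calibration(n); print(n,{k:np.round(v,4).tolist() for k,v in c.items()})
E
```

```text
pics
{'t': 0.0, 'joint_pos': array([ 1.24092017,  0.47780241,  0.02231815,  1.55644412, -0.01152598,
        1.10930511, -0.08309851]), 'joint_velocities': array([ 1.09392075e-03, -8.25977715e-04, -2.33469436e-03,  3.58866217e-05,
        1.68732643e-03,  1.00890089e-03,  4.38729236e-04]), 'joint_torque': array([ 3.39256057e-04, -5.82844198e+01,  1.53426301e+00, -2.72606313e+01,
       -5.44405519e-02,  1.69574650e-02,  2.00510499e-04]), 'tcp_pos': array([ 148.34625201, -657.87392378,  221.68286088]), 'tcp_rot': array([-0.70265456, -0.07889843,  0.70287021, -0.07762135]), 'ft_force': array([0.08674289, 0.63531419, 0.15366912]), 'wrist_torque': array([-0.02650485, -0.00269673, -0.03827389]), 'width': 87.88946757945325}
scene {'fx': 472.2152, 'fy': 472.2152, 'cx': 317.5509, 'cy': 235.198, 'R': [[0.7115, -0.7024, 0.0212], [-0.4153, -0.4447, -0.7936], [0.5669, 0.5558, -0.6081]], 't': [-334.8465, 288.4509, 642.5473]}
top {'fx': 560.8239, 'fy': 560.8239, 'cx': 319.6511, 'cy': 239.5327, 'R': [[-0.0155, -0.9999, 0.0018], [-0.996, 0.0153, -0.0884], [0.0883, -0.0032, -0.9961]], 't': [33.716, 530.6429, 1071.8343]}
```

View pics/top0.png

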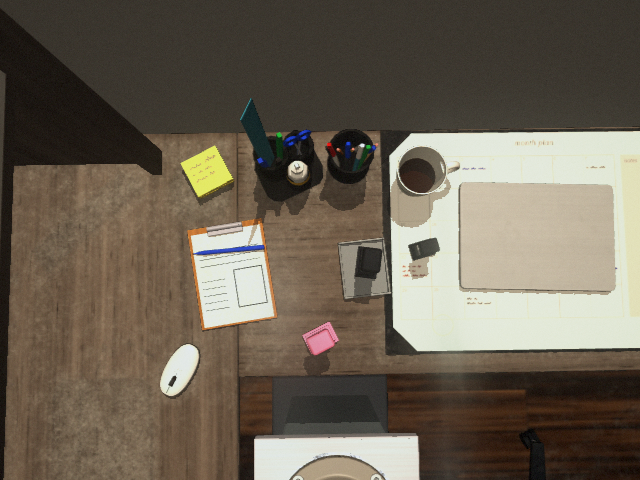

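View pics/scene0.png

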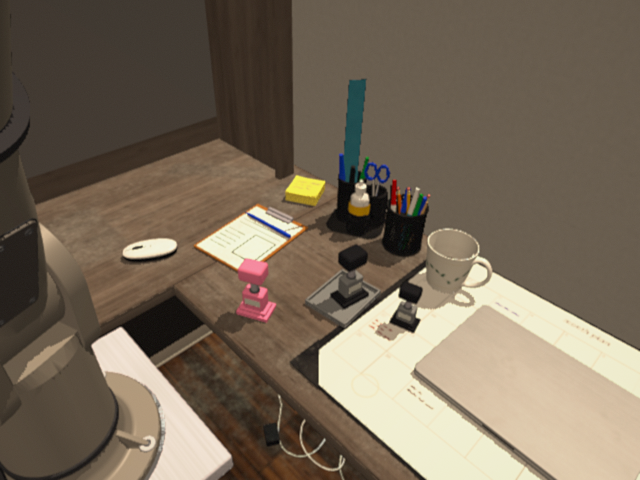

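Candidates in the top view: black stamp in the grey tray (368,262), smaller black stamp on the desk mat (424,248), and pink stamp (320,338). By the description it is the larger black one, in the tray. I'll check that in a close crop and measure.

```bash
python3 - <<'E'
import cv2,numpy as np
t=cv2.imread('pics/top0.png'); s=cv2.imread('pics/scene0.png')
a=cv2.resize(t[215:325,180:450],None,fx=2.9,fy=2.9,interpolation=cv2.INTER_CUBIC)
b=cv2.resize(s[235:335,230:430],None,fx=2.7,fy=2.7,interpolation=cv2.INTER_CUBIC)
o=np.zeros((a.shape[0]+b.shape[0],800,3),np.uint8);o[:a.shape[0],:a.shape[1]]=a;o[a.shape[0]:,:b.shape[1]]=b
o=np.clip(o.astype(float)*1.6,0,255).astype(np.uint8)
print(o.shape);cv2.imwrite('pics/crop1.png',o)
E
cat > h.py <<'E'
import numpy as np,cv2
from plant import monitor,cams,order
def ray(n,uv,c=None):
    c=c or cams.calibration(n);R=np.array(c['R']);t=np.array(c['t'])
    d=np.array([(uv[0]-c['cx'])/c['fx'],(uv[1]-c['cy'])/c['fy'],1.])
    if n=='wrist':
        r=np.hypot(*d[:2]);d=np.array([*(d[:2]/r*np.sin(r)),np.cos(r)]) if r>1e-9 else d
    return -R.T@t,R.T@d
def onz(n,uv,z,c=None):
    o,d=ray(n,uv,c);return o+d*(z-o[2])/d[2]
def proj(n,X):
    c=cams.calibration(n);p=np.array(c['R'])@X+c['t'];return c['fx']*p[0]/p[2]+c['cx'],c['fy']*p[1]/p[2]+c['cy']
def quad(m):
    k=max(cv2.findContours(m.astype(np.uint8),cv2.RETR_EXTERNAL,cv2.CHAIN_APPROX_NONE)[0],key=cv2.contourArea)
    return cv2.boxPoints(cv2.minAreaRect(k)),cv2.contourArea(k)
E
python3 - <<'E'
from h import *
t=cv2.imread('pics/top0.png');g=cv2.cvtColor(t,cv2.COLOR_BGR2GRAY)
# box: hole contour on paper
m=(g[262:312,228:275]>150).astype(np.uint8)
n,l,st,ce=cv2.connectedComponentsWithStats(m,connectivity=4)
for i in range(1,n):
    if st[i,4]>200:
        q,a=quad(l==i);q=q+[228,262];P=np.array([onz('top',p,6) for p in q])
        print('box?',st[i],q.round(1).tolist(),P[:,:2].round(1).tolist(),P.mean(0).round(1))
m=(t.max(2)<45)[230:300,340:400];q,a=quad(m);q=q+[340,230];print('stamp dark',q.round(1).tolist(),a)
for z in (108,112):
    P=np.array([onz('top',p,z) for p in q]);print(P[:,:2].round(1).tolist(),P.mean(0).round(1))
E
```

```text
(589, 800, 3)
box? [   0    0   46   50 2044] [[228.0, 262.0], [273.0, 262.0], [273.0, 311.0], [228.0, 311.0]] [[490.9, 207.3], [489.5, 118.4], [393.3, 119.1], [394.7, 207.4]] [442.1 163.    6. ]
stamp dark [[355.1, 275.9], [359.1, 246.1], [381.8, 249.1], [377.8, 278.9]] 578.0
[[457.3, -36.7], [510.7, -45.0], [504.6, -85.7], [451.2, -77.3]] [480.9 -61.2 108. ]
[[457.2, -36.4], [510.4, -44.7], [504.3, -85.3], [451.1, -76.8]] [480.8 -60.8 112. ]
```

View pics/crop1.png

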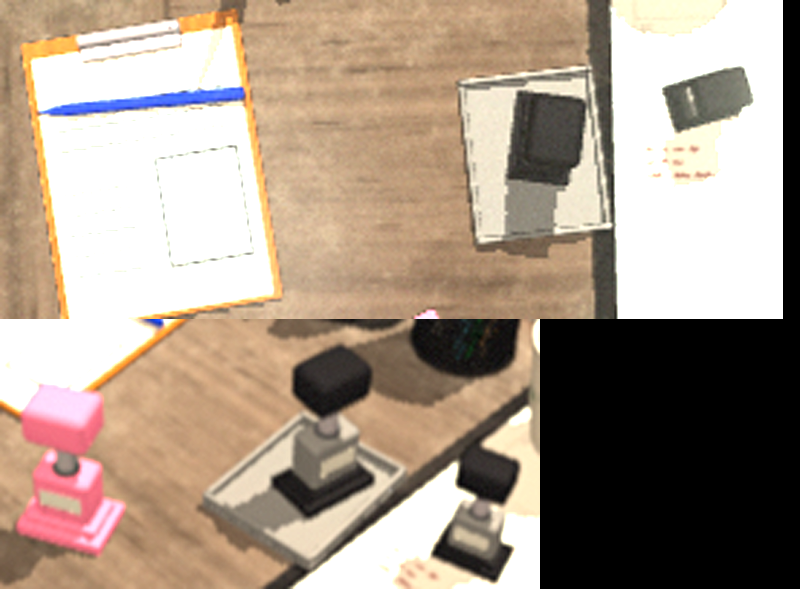

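The crop confirms it: the larger black stamp is in the tray (368,262), and the small black and pink ones are decoys. Next, box and handle estimates and the first approach.

```bash
cat >> h.py <<'E'
from scipy.spatial.transform import Rotation as Ro
def goalR(yawdeg,flip):
    # tool x down, tool y along object's y (yaw)
    y=np.array([-np.sin(np.radians(yawdeg)),np.cos(np.radians(yawdeg)),0])*(-1 if flip else 1)
    x=np.array([0,0,-1.]);return Ro.from_matrix(np.c_[x,y,np.cross(x,y)])
def plan(pos,yaw,flip):
    o=monitor.get_obs();R=Ro.from_quat(o['tcp_rot'])
    sh=R.inv().apply(np.array(pos)-o['tcp_pos'])/100
    rv=(R.inv()*goalR(yaw,flip)).as_rotvec(degrees=True)/30
    print('t',round(o['t'],2),'tcp',o['tcp_pos'].round(1),'F',o['ft_force'].round(1),'w',round(o['width'],1),'\n shift',sh.round(4),'turn',rv.round(4))
E
python3 - <<'E'
from h import *
C=np.array([[157,158],[237,147],[252,254],[174,266]])/2.9+[180,215]
P=np.array([onz('top',p,6) for p in C]);print(P.round(1),P.mean(0).round(1))
e=P[1]-P[2]+P[0]-P[3];print('box yaw',np.degrees(np.arctan2(e[1],e[0])),np.linalg.norm(e)/2)
H=np.array([[527,93],[585,97],[577,170],[523,163]])/2.9+[180,215]
P=np.array([onz('top',p,112) for p in H]);print(P.round(1),P.mean(0).round(1))
T=np.array([[460,82],[590,67],[610,227],[478,243]])/2.9+[180,215]
P=np.array([onz('top',p,12) for p in T]);print(P.round(1),P.mean(0).round(1))
R=Ro.from_quat(monitor.get_obs()['tcp_rot']).as_matrix();print(R.round(3))
for f in(0,1): plan([482,-62,240],-8.8,f)
c=cams.calibration('wrist');print((-np.array(c['R']).T@c['t']).round(1),np.array(c['R']).round(2),c['fx'],c['cx'],c['cy'])
E
```

```text
[[475.9 195.2   6. ]
 [482.5 140.7   6. ]
 [409.9 131.    6. ]
 [402.7 183.8   6. ]] [442.7 162.7   6. ]
box yaw 8.21001155818904 73.67943951345963
[[508.5 -49.4 112. ]
 [505.5 -85.2 112. ]
 [460.5 -79.1 112. ]
 [465.4 -46.  112. ]] [485.  -64.9 112. ]
[[ 524.1  -11.8   12. ]
 [ 533.  -100.5   12. ]
 [ 424.4 -111.2   12. ]
 [ 415.   -21.9   12. ]] [474.1 -61.4  12. ]
[[-0.     0.22  -0.975]
 [ 0.002 -0.975 -0.22 ]
 [-1.    -0.002  0.   ]]
t 0.1 tcp [ 148.4 -657.9  221.8] F [ 0.1 -0.5  0.2] w 87.7 
 shift [-0.1744 -5.0795 -4.566 ] turn [-5.2829e+00 -4.2000e-03  1.2000e-03]
t 0.1 tcp [ 148.4 -657.9  221.8] F [ 0.1 -0.5  0.2] w 87.7 
 shift [-0.1744 -5.0795 -4.566 ] turn [0.7171 0.0008 0.003 ]
[ 221.3 -640.8  384.8] [[ 0.22 -0.98 -0.  ]
 [-0.94 -0.21  0.27]
 [-0.27 -0.06 -0.96]] 371.64829954431775 321.02370808907096 242.6270890152212
```

>>> {"api": "jog_arm", "payload": {
  "moves": [
    [-0.1, -0.5, -0.45, 0, 0, 0, 0],
    [-0.18, -1, -0.9, 0, 0, 0, 0],
    [-0.18, -1, -0.9, 0, 0, 0, 0],
    [-0.18, -1, -0.9, 0, 0, 0, 0]
  ]
}}

```text
t: 0.6
tcp_pos: [214.4, -540.4, 240.1]
tcp_rot: [-0.703, -0.079, 0.703, -0.078]
ft_force: [0.6, -1.1, -0.3]
width: 88.2
```

>>> {"api": "jog_arm", "payload": {
  "moves": [
    [0, -0.5, -0.45, 0, 0, 0, 0],
    [0, -1, -0.9, 0, 0, 0, 0],
    [0, -1, -0.9, 0, 0, 0, 0],
    [0, -1, -0.9, 0, 0, 0, 0]
  ]
}}

```text
t: 1.1
tcp_pos: [279.4, -424.3, 240.1]
tcp_rot: [-0.702, -0.079, 0.703, -0.078]
ft_force: [-0.9, -0.4, -0.0]
width: 87.8
```

>>> {"api": "jog_arm", "payload": {
  "moves": [
    [0, -0.5, -0.45, 0, 0, 0, 0],
    [0, -1, -0.9, 0, 0, 0, 0],
    [0, -1, -0.9, 0, 0, 0, 0],
    [0, -1, -0.9, 0, 0, 0, 0]
  ]
}}

```text
t: 1.6
tcp_pos: [344.6, -308.8, 240.1]
tcp_rot: [-0.702, -0.078, 0.703, -0.078]
ft_force: [-0.3, -0.4, 0.6]
width: 88.0
```

>>> {"api": "jog_arm", "payload": {
  "moves": [
    [0, -0.5, -0.45, 0, 0, 0, 0],
    [0, -1, -0.9, 0, 0, 0, 0],
    [0, -1, -0.9, 0, 0, 0, 0],
    [0, -1, -0.9, 0, 0, 0, 0]
  ]
}}

```text
t: 2.1
tcp_pos: [410.2, -193.7, 239.9]
tcp_rot: [-0.702, -0.077, 0.703, -0.077]
ft_force: [-0.7, -1.5, 0.6]
width: 87.6
```

```bash
python3 -c "
from h import *
plan([485,-64,240],-8.8,1)"
```

```text
t 2.1 tcp [ 410.2 -193.7  239.9] F [-0.7 -1.5  0.6] w 87.6 
 shift [-0.0028 -1.1047 -1.0105] turn [ 7.09e-01  3.10e-03 -2.00e-04]
```

>>> {"api": "jog_arm", "payload": {
  "moves": [
    [0, -0.5, -0.5, 0.35, 0, 0, 0],
    [0, -1, -1, 0.71, 0, 0, 0],
    [0, -1, -1, 0.71, 0, 0, 0],
    [0, -1, -1, 0.71, 0, 0, 0],
    [0, -1, -1, 0.71, 0, 0, 0]
  ]
}}

```text
t: 2.72
tcp_pos: [485.5, -77.6, 239.3]
tcp_rot: [-0.704, 0.056, 0.706, 0.055]
ft_force: [-0.2, 0.2, 0.0]
width: 88.0
```

```bash
python3 - <<'E'
from h import *
plan([485,-64,200],-8.8,1)
c=cams.calibration('wrist');im=cams.capture('wrist')[:,:,::-1]
cv2.imwrite('pics/w1.png',np.clip(im*1.6,0,255).astype(np.uint8))
import pickle;pickle.dump((c,im.copy()),open('w1.pkl','wb'))
E
```

```text
t 2.73 tcp [485.5 -77.6 239.3] F [-0.2  0.2  0. ] w 88.0 
 shift [ 0.3932 -0.1336  0.0254] turn [-0.0075  0.0048 -0.0029]
```

View pics/w1.png

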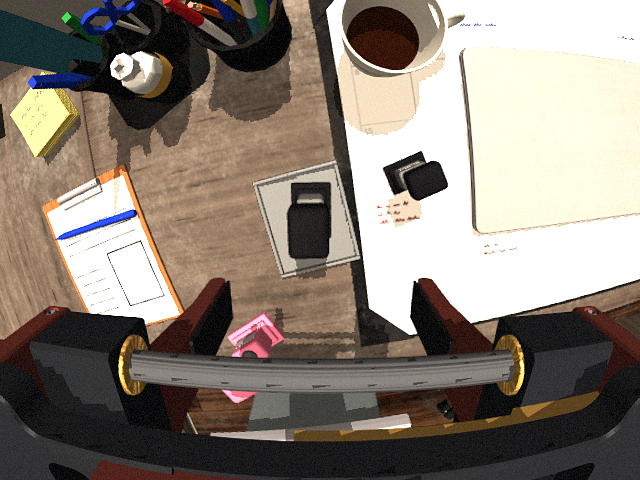

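The wrist view shows the stamp handle at about (309,232), the tray with corners near (254,184), (336,163), (358,258) and (283,276), and the box around (136,272). I'll enlarge these to get accurate corners.

```bash
python3 - <<'E'
import pickle,cv2,numpy as np
c,im=pickle.load(open('w1.pkl','rb'))
g=lambda a,p:(255*(a/255.)**p).astype(np.uint8)
A=cv2.resize(g(im[155:285,245:365],.45),None,fx=4.2,fy=4.2,interpolation=cv2.INTER_CUBIC)
B=cv2.resize(g(im[230:315,95:175],.8),None,fx=3.2,fy=3.2,interpolation=cv2.INTER_CUBIC)
o=np.zeros((560,780,3),np.uint8);o[:A.shape[0],:A.shape[1]]=A;o[:B.shape[0],510:510+B.shape[1]]=B
cv2.imwrite('pics/crop2.png',o);print(A.shape,B.shape)
E
```

```text
(546, 504, 3) (272, 256, 3)
```

View pics/crop2.png

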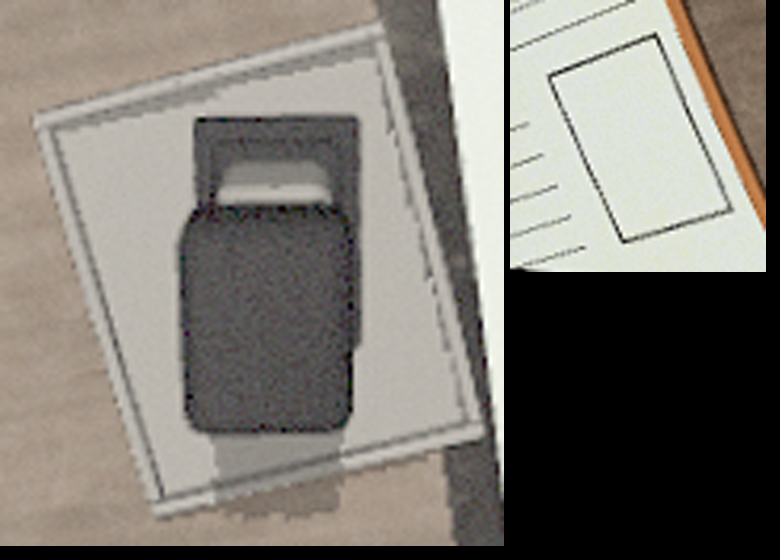

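```bash
python3 - <<'E'
from h import *
import pickle
c,im=pickle.load(open('w1.pkl','rb'))
def go(name,px,z,s=4.2,off=(245,155)):
    P=np.array([onz('wrist',np.array(p)/s+off,z,c) for p in px])[:,:2]
    e=P[0]-P[3]+P[1]-P[2];w=P[0]-P[1]+P[3]-P[2]
    print(name,z,P.round(1).tolist(),'c',P.mean(0).round(1),'yaw',np.degrees(np.arctan2(e[1],e[0])).round(1),'len',(np.linalg.norm(e)/2).round(1),(np.linalg.norm(w)/2).round(1))
    return P
# order: farleft, farright, nearright, nearleft
H=[(184,205),(355,207),(352,432),(184,432)]
go('handle',H,112)
go('foot-far edge',[(194,117),(360,117),(352,300),(194,300)],11)
T=[(36,117),(383,25),(484,428),(157,514)]
go('tray outer',T,12);
go('box',[(548,76),(656,35),(733,209),(624,242)],6,3.2,(95-510/3.2,230))
# handle faces: row intensity profile in column range
g=cv2.cvtColor(im,cv2.COLOR_BGR2GRAY).astype(float)
print(g[196:264,300:320].mean(1).round(0).astype(int).tolist())
# triangulate handle centre with top view
print(cams.calibration('wrist')['R'][2])
E
```

```text
handle 112 [[513.3, -55.3], [507.8, -87.1], [463.8, -79.8], [468.9, -47.3]] c [488.4 -67.4] yaw -9.9 len 44.8 32.6
foot-far edge 11 [[518.9, -50.3], [512.2, -91.6], [465.7, -82.4], [472.2, -42.1]] c [492.3 -66.6] yaw -10.6 len 47.4 41.3
tray outer 12 [[525.9, -10.7], [534.4, -100.7], [426.2, -111.6], [415.9, -21.7]] c [475.6 -61.2] yaw 5.7 len 109.6 90.4
box 6 [[475.7, 198.1], [483.8, 142.8], [411.0, 131.2], [402.4, 186.6]] c [443.2 164.7] yaw 9.0 len 73.9 55.9
[59, 60, 64, 97, 116, 125, 88, 35, 6, 8, 11, 12, 16, 19, 18, 20, 22, 22, 24, 22, 23, 24, 22, 23, 23, 23, 23, 23, 23, 22, 21, 24, 22, 23, 22, 21, 23, 22, 22, 21, 22, 21, 22, 22, 22, 21, 20, 21, 23, 20, 22, 22, 21, 21, 21, 21, 21, 20, 21, 18, 15, 9, 38, 68, 72, 70, 70, 71]
[-0.27187295  0.04162294 -0.96143259]
```

```bash
python3 - <<'E'
from h import *
import pickle
c,im=pickle.load(open('w1.pkl','rb'))
for p in[(406,170),(412,196),(446,190)]: print(onz('wrist',p,75,c).round(1))
plan([486.5,-66.5,130],-9.7,1)
plan([486.5,-66.5,79],-9.7,1)
E
```

```text
[ 521.9 -159.4   75. ]
[ 497.6 -162.3   75. ]
[ 498.8 -195.4   75. ]
t 2.77 tcp [485.4 -77.5 239.4] F [ 0.6  0.1 -1. ] w 87.7 
 shift [ 1.094  -0.1115  0.0039] turn [ 0.0218  0.0046 -0.0028]
t 2.77 tcp [485.4 -77.5 239.4] F [ 0.6  0.1 -1. ] w 87.7 
 shift [ 1.604  -0.1123  0.0027] turn [ 0.0218  0.0046 -0.0028]
```

>>> {"api": "jog_arm", "payload": {
  "moves": [
    [0.3, -0.11, 0, 0.02, 0, 0, 0],
    [0.7, -0.11, 0, 0.02, 0, 0, 0],
    [1.0, -0.11, 0, 0.02, 0, 0, 0],
    [1.0, -0.11, 0, 0.02, 0, 0, 0],
    [1.0, -0.11, 0, 0.02, 0, 0, 0]
  ]
}}

```text
t: 3.4
tcp_pos: [487.4, -67.8, 140.5]
tcp_rot: [-0.704, 0.061, 0.705, 0.059]
ft_force: [0.2, 0.4, -0.3]
width: 87.8
```

```bash
python3 - <<'E'
from h import *
plan([486.5,-66.5,79],-9.7,1)
E
```

```text
t 3.4 tcp [487.4 -67.8 140.5] F [ 0.2  0.4 -0.3] w 87.8 
 shift [ 0.6147 -0.0124  0.0106] turn [-0.0013  0.0019 -0.0033]
```

>>> {"api": "jog_arm", "payload": {
  "grip_force": 20,
  "moves": [
    [0.3, -0.01, 0.01, 0, 0, 0, 0],
    [0.6, -0.01, 0.01, 0, 0, 0, 0],
    [0.61, -0.01, 0.01, 0, 0, 0, 0],
    [0.61, -0.01, 0.01, 0, 0, 0, 0.4],
    [0.61, -0.01, 0.01, 0, 0, 0, 1],
    [0.61, -0.01, 0.01, 0, 0, 0, 1],
    [0.61, -0.01, 0.01, 0, 0, 0, 1],
    [0.61, -0.01, 0.01, 0, 0, 0, 1],
    [0.61, -0.01, 0.01, 0, 0, 0, 1]
  ]
}}

```text
t: 4.53
tcp_pos: [486.5, -66.8, 79.5]
tcp_rot: [-0.704, 0.061, 0.705, 0.059]
ft_force: [0.2, 0.1, 1.3]
width: 34.1
```

```bash
python3 - <<'E'
from h import *
plan([486.5,-66.5,79],-9.7,1)
E
```

```text
t 4.53 tcp [486.5 -66.8  79.5] F [0.2 0.1 1.3] w 34.1 
 shift [ 0.0049 -0.0028  0.0004] turn [-0.0013  0.002  -0.0034]
```

>>> {"api": "jog_arm", "payload": {
  "grip_force": 30,
  "moves": [
    [-0.05, 0, 0, 0, 0, 0, 1],
    [-0.3, 0, 0, 0, 0, 0, 1],
    [-0.6, 0, 0, 0, 0, 0, 1],
    [-0.8, 0, 0, 0, 0, 0, 1],
    [-0.8, 0, 0, 0, 0, 0, 1]
  ]
}}

```text
t: 5.15
tcp_pos: [487.4, -66.7, 160.7]
tcp_rot: [0.705, -0.061, -0.704, -0.059]
ft_force: [-0.3, -0.6, -3.0]
width: 34.1
```

```bash
python3 - <<'E'
from h import *
plan([443,163.5,130],8.8,1)
c=cams.calibration('wrist');im=cams.capture('wrist')[:,:,::-1]
cv2.imwrite('pics/w2.png',np.clip(im*1.6,0,255).astype(np.uint8))
E
```

```text
t 5.15 tcp [487.4 -66.7 160.7] F [-0.3 -0.6 -3. ] w 34.1 
 shift [ 0.3013 -2.1943  0.8279] turn [-0.6182 -0.0025 -0.0038]
```

View pics/w2.png

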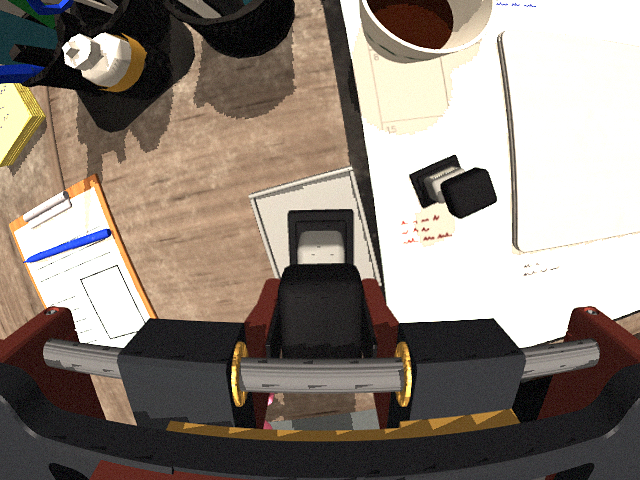

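```bash
python3 - <<'E'
from h import *
o=monitor.get_obs()
im=cv2.imread('pics/w2.png')[195:290,270:370]
cv2.imwrite('pics/w2c.png',cv2.resize((255*(im/255.)**.5).astype(np.uint8),None,fx=6,fy=6,interpolation=cv2.INTER_CUBIC))
R=Ro.from_quat(o['tcp_rot'])
for z in(85.2,88.,92.7):
  for p in[(288.5,211),(354,210.5)]:
    X=onz('wrist',p,z);print(z,X.round(1),R.inv().apply(X-o['tcp_pos']).round(1))
E
```

```text
85.2 [518.5 -49.9  85.2] [ 74.3 -22.1 -28.6]
85.2 [511.6 -92.   85.2] [ 74.4  20.5 -29. ]
88.0 [519.  -50.3  88. ] [ 71.5 -21.9 -29.2]
88.0 [512.2 -91.9  88. ] [ 71.6  20.3 -29.5]
92.7 [519.8 -50.8  92.7] [ 66.8 -21.5 -30.1]
92.7 [513.1 -91.6  92.7] [ 66.9  19.8 -30.4]
```

>>> {"api": "jog_arm", "payload": {
  "moves": [
    [0, -0.4, 0.15, 0, 0, 0, 1],
    [0, -0.8, 0.3, 0, 0, 0, 1],
    [0, -1, 0.38, 0, 0, 0, 1],
    [0, -1, 0.38, 0, 0, 0, 1]
  ]
}}

```text
t: 5.7
tcp_pos: [464.8, 39.8, 158.2]
tcp_rot: [-0.704, 0.059, 0.706, 0.058]
ft_force: [0.1, -0.4, -2.3]
width: 34.2
```

>>> {"api": "jog_arm", "payload": {
  "moves": [
    [0, -0.4, 0.15, -0.2, 0, 0, 1],
    [0, -0.8, 0.3, -0.4, 0, 0, 1],
    [0, -1, 0.38, -0.6, 0, 0, 1],
    [0, -1, 0.38, -0.62, 0, 0, 1],
    [0, -1, 0.38, -0.62, 0, 0, 1]
  ]
}}

```text
t: 6.32
tcp_pos: [444.1, 142.8, 157.5]
tcp_rot: [-0.703, -0.054, 0.707, -0.055]
ft_force: [-0.1, -0.4, -2.3]
width: 33.9
```

```bash
python3 - <<'E'
from h import *
plan([443,163.5,130],8.8,1)
E
```

```text
t 6.33 tcp [444.1 142.8 157.5] F [-0.1 -0.4 -2.3] w 33.9 
 shift [ 0.2744 -0.207  -0.0225] turn [ 0.0024  0.0086 -0.0037]
```

>>> {"api": "jog_arm", "payload": {
  "moves": [
    [0.2, -0.1, -0.02, 0, 0.005, 0, 1],
    [0.4, -0.2, -0.02, 0, 0.009, -0.004, 1],
    [0.5, -0.2, -0.02, 0, 0.009, -0.004, 1],
    [0.5, -0.205, -0.022, 0, 0.009, -0.004, 1],
    [0.5, -0.205, -0.022, 0, 0.009, -0.004, 1]
  ]
}}

```text
t: 6.95
tcp_pos: [443.6, 162.7, 108.0]
tcp_rot: [0.705, 0.054, -0.705, 0.054]
ft_force: [0.3, -0.1, -2.8]
width: 34.0
```

```bash
python3 - <<'E'
from h import *
import pickle
plan([443,163.5,81.5],8.8,1)
o=monitor.get_obs();c=cams.calibration('wrist');im=cams.capture('wrist')[:,:,::-1]
pickle.dump((o,c,im.copy()),open('w3.pkl','wb'))
cv2.imwrite('pics/w3.png',cv2.resize(np.clip(im[170:330,230:420]*1.2,0,255).astype(np.uint8),None,fx=4,fy=3.75,interpolation=cv2.INTER_CUBIC)[:600,:760])
E
```

```text
t 6.95 tcp [443.6 162.7 108. ] F [ 0.3 -0.1 -2.8] w 34.0 
 shift [ 0.2647 -0.0088  0.0047] turn [-0.0004 -0.0021 -0.    ]
```

View pics/w3.png

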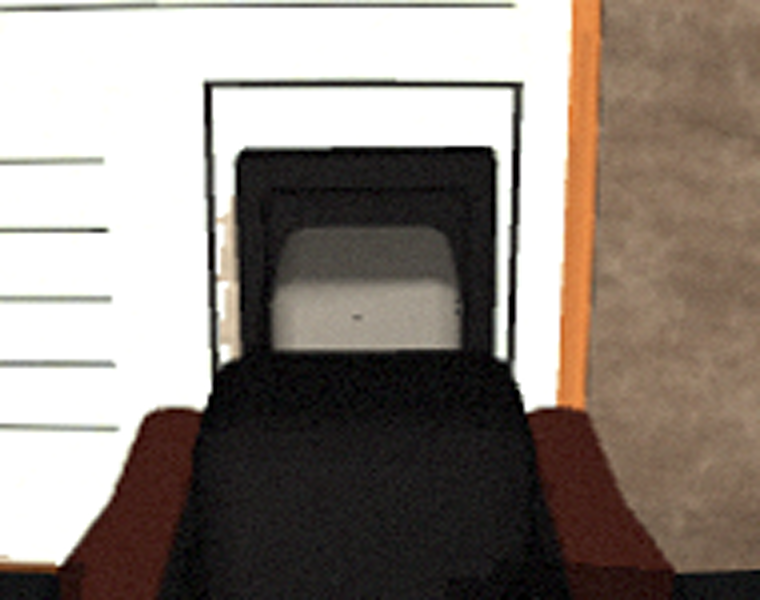

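```bash
python3 - <<'E'
from h import *
import pickle
o,c,im=pickle.load(open('w3.pkl','rb'));R=Ro.from_quat(o['tcp_rot'])
for n,ps,z in(('boxfar',[(208,84),(520,84),(214,350),(513,350)],6),('foot',[(238,150),(495,148)],36),('foot',[(238,150),(495,148)],40)):
  for p in ps:
    X=onz('wrist',(p[0]/4+230,p[1]/3.75+170),z,c);print(n,z,X.round(1),R.inv().apply(X-o['tcp_pos']).round(1))
E
```

```text
boxfar 6 [476.1 197.1   6. ] [102.  -29.1 -37.3]
boxfar 6 [484.7 141.6   6. ] [102.   27.1 -37.3]
boxfar 6 [422.8 189.1   6. ] [102.  -29.3  16.6]
boxfar 6 [431.5 133.3   6. ] [102.   27.2  16.6]
foot 36 [470.1 188.3  36. ] [ 72.  -21.2 -30. ]
foot 36 [476.8 147.4  36. ] [ 72.   20.1 -30.4]
foot 40 [470.9 188.1  40. ] [ 68.  -20.9 -30.8]
foot 40 [477.5 147.9  40. ] [ 68.   19.8 -31.2]
```

>>> {"api": "jog_arm", "payload": {
  "moves": [
    [0.1, -0.005, 0, 0, -0.002, 0, 1],
    [0.2, -0.005, 0, 0, -0.002, 0, 1],
    [0.24, -0.005, 0, 0, -0.002, 0, 1],
    [0.24, -0.005, 0, 0, -0.002, 0, 1],
    [0.24, -0.005, 0, 0, -0.002, 0, 1]
  ]
}}

```text
t: 7.62
tcp_pos: [443.6, 163.5, 84.2]
tcp_rot: [0.705, 0.054, -0.705, 0.054]
ft_force: [0.8, -0.5, -2.0]
width: 34.0
```

>>> {"api": "jog_arm", "payload": {
  "moves": [
    [0.01, 0, 0, 0, 0, 0, 1],
    [0.01, 0, 0, 0, 0, 0, 1]
  ]
}}

```text
t: 7.88
tcp_pos: [443.7, 163.5, 83.3]
tcp_rot: [0.705, 0.054, -0.705, 0.054]
ft_force: [0.9, -0.2, -3.0]
width: 34.1
```

>>> {"api": "jog_arm", "payload": {
  "moves": [
    [0.01, 0, 0, 0, 0, 0, 1],
    [0.01, 0, 0, 0, 0, 0, 1]
  ]
}}

```text
t: 8.12
tcp_pos: [443.7, 163.5, 82.2]
tcp_rot: [0.705, 0.054, -0.705, 0.054]
ft_force: [0.6, 0.5, -2.9]
width: 33.6
```

>>> {"api": "jog_arm", "payload": {
  "moves": [
    [0.005, 0, 0, 0, 0, 0, 1],
    [0.005, 0, 0, 0, 0, 0, 1]
  ]
}}

```text
t: 8.38
tcp_pos: [443.7, 163.5, 81.7]
tcp_rot: [0.705, 0.054, -0.705, 0.054]
ft_force: [0.3, 0.2, -2.7]
width: 33.9
```

>>> {"api": "jog_arm", "payload": {
  "moves": [
    [0.005, 0, 0, 0, 0, 0, 1],
    [0.005, 0, 0, 0, 0, 0, 1]
  ]
}}

```text
t: 8.62
tcp_pos: [443.9, 163.5, 81.5]
tcp_rot: [0.705, 0.054, -0.705, 0.054]
ft_force: [-0.1, -1.3, 2.3]
width: 33.8
```

>>> {"api": "jog_arm", "payload": {
  "moves": [
    [-0.002, 0, 0, 0, 0, 0, 1],
    [-0.002, 0, 0, 0, 0, 0, 0.9],
    [-0.002, 0, 0, 0, 0, 0, 0.5],
    [-0.002, 0, 0, 0, 0, 0, 0.2],
    [-0.002, 0, 0, 0, 0, 0, 0],
    [-0.3, 0, 0, 0, 0, 0, 0],
    [-0.6, 0, 0, 0, 0, 0, 0],
    [-0.6, 0, 0, 0, 0, 0, 0.5],
    [-0.6, 0, 0, 0, 0, 0, 1],
    [-0.6, 0, 0, 0, 0, 0, 1],
    [-0.6, 0, 0, 0, 0, 0, 1]
  ]
}}

```text
t: 10.0
tcp_pos: [443.4, 163.4, 140.8]
tcp_rot: [-0.705, -0.054, 0.705, -0.054]
ft_force: [0.5, 0.4, -1.3]
width: 47.6
```

```bash
python3 - <<'E'
from h import *
import pickle
plan([443.6,163.5,118],8.8,1)
t=cams.capture('top')[:,:,::-1];s=cams.capture('scene')[:,:,::-1]
o=monitor.get_obs();c=cams.calibration('wrist');im=cams.capture('wrist')[:,:,::-1]
pickle.dump((o,c,im.copy(),t.copy()),open('w4.pkl','wb'))
a=cv2.resize(im[130:350,200:440],None,fx=2.5,fy=2.5)
b=cv2.resize(s[150:300,180:330],None,fx=1.8,fy=1.8)
out=np.zeros((600,800,3),np.uint8);out[:550,:600]=a[:550];out[:270,600:]=b[:,30:230]
cv2.imwrite('pics/w4.png',np.clip(out*1.3,0,255).astype(np.uint8))
E
```

```text
t 10.0 tcp [443.4 163.4 140.8] F [ 0.5  0.4 -1.3] w 47.6 
 shift [ 0.2277 -0.001  -0.0025] turn [ 0.0005  0.0007 -0.0002]
```

View pics/w4.png

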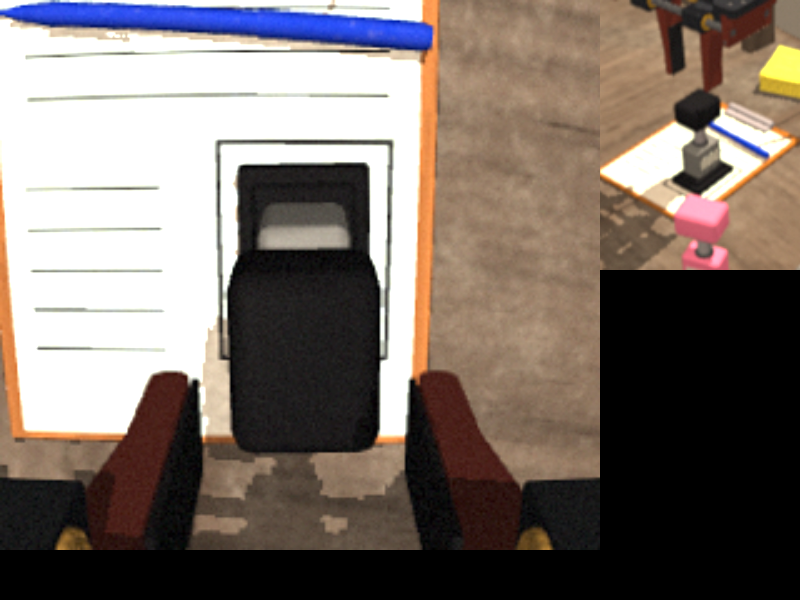

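```bash
python3 - <<'E'
from h import *
import pickle
o,c,im,t=pickle.load(open('w4.pkl','rb'));R=Ro.from_quat(o['tcp_rot'])
for n,ps,z in(('box',[(218,143),(392,142),(221,358),(387,357)],6),('foot',[(238,167),(368,165)],13),('handle',[(231,452),(378,452)],114)):
  for p in ps:
    X=onz('wrist',(p[0]/2.5+200,p[1]/2.5+130),z,c);print(n,z,X.round(1),R.inv().apply(X-o['tcp_pos']).round(1))
E
```

```text
box 6 [475.7 197.    6. ] [135.  -28.3 -36.9]
box 6 [484.6 141.5   6. ] [135.   28.  -37.2]
box 6 [402.7 186.4   6. ] [135.  -28.9  36.9]
box 6 [411.8 130.2   6. ] [135.   28.   36.5]
foot 13 [470.  189.2  13. ] [128.  -21.4 -30. ]
foot 13 [476.9 148.6  13. ] [128.   19.8 -30.7]
handle 114 [421.9 177.5 114. ] [ 27.  -17.2  19.3]
handle 114 [427.  144.5 114. ] [27.  16.2 19.3]
```

>>> {"api": "jog_arm", "payload": {
  "moves": [
    [0.1, 0, 0, 0, 0, 0, 1],
    [0.17, 0, 0, 0, 0, 0, 1],
    [0.17, 0, 0, 0, 0, 0, 1],
    [0.17, 0, 0, 0, 0, 0, 1],
    [0.17, 0, 0, 0, 0, 0, 1]
  ]
}}

```text
t: 10.78
tcp_pos: [443.8, 163.6, 124.3]
tcp_rot: [0.705, 0.054, -0.705, 0.054]
ft_force: [0.1, -0.0, -0.3]
width: 0.7
```

>>> {"api": "jog_arm", "payload": {
  "moves": [
    [0.08, 0, 0, 0, 0, 0, 1],
    [0.1, 0, 0, 0, 0, 0, 1],
    [0.12, 0, 0, 0, 0, 0, 1],
    [0.12, 0, 0, 0, 0, 0, 1]
  ]
}}

```text
t: 11.28
tcp_pos: [443.7, 163.5, 112.3]
tcp_rot: [0.705, 0.054, -0.705, 0.054]
ft_force: [-1.4, -0.8, 3.1]
width: 0.2
```

>>> {"api": "jog_arm", "payload": {
  "moves": [
    [0.015, 0, 0, 0, 0, 0, 1],
    [0.03, 0, 0, 0, 0, 0, 1],
    [0.03, 0, 0, 0, 0, 0, 1]
  ]
}}

```text
t: 11.65
tcp_pos: [443.7, 163.4, 109.2]
tcp_rot: [0.705, 0.054, -0.705, 0.054]
ft_force: [-0.3, -0.0, 3.3]
width: 0.4
```

>>> {"api": "jog_arm", "payload": {
  "moves": [
    [0.015, 0, 0, 0, 0, 0, 1],
    [0.03, 0, 0, 0, 0, 0, 1],
    [0.03, 0, 0, 0, 0, 0, 1]
  ]
}}

```text
t: 12.02
tcp_pos: [443.8, 163.5, 106.5]
tcp_rot: [0.705, 0.054, -0.705, 0.054]
ft_force: [-1.6, -0.5, 9.0]
width: 0.7
```

```bash
python3 - <<'E'
from h import *
plan([443.7,163.4,106.2],8.8,1)
E
```

```text
t 12.03 tcp [443.8 163.5 106.5] F [-1.6 -0.5  9. ] w 0.7 
 shift [0.003  0.0013 0.0013] turn [ 0.0004 -0.0011 -0.0006]
```

>>> {"api": "jog_arm", "payload": {
  "moves": [
    [0.01, 0, 0, 0, 0, 0, 1],
    [0.01, 0, 0, 0, 0, 0, 1],
    [0.01, 0, 0, 0, 0, 0, 1]
  ]
}}

```text
t: 12.4
tcp_pos: [443.9, 163.6, 105.9]
tcp_rot: [0.705, 0.054, -0.705, 0.055]
ft_force: [-1.9, -1.5, 8.3]
width: 0.6
```

>>> {"api": "jog_arm", "payload": {
  "moves": [
    [0.01, 0, 0, 0, 0, 0, 1],
    [0.01, 0, 0, 0, 0, 0, 1],
    [0.01, 0, 0, 0, 0, 0, 1]
  ]
}}

```text
t: 12.78
tcp_pos: [443.9, 163.6, 105.3]
tcp_rot: [0.705, 0.054, -0.705, 0.055]
ft_force: [-3.7, -1.9, 8.8]
width: 0.6
```

>>> {"api": "jog_arm", "payload": {
  "moves": [
    [0.008, 0.002, 0.005, 0, 0, 0, 1],
    [0.008, 0.002, 0.005, 0, 0, 0, 1],
    [0.008, 0.002, 0.005, 0, 0, 0, 1]
  ]
}}

```text
t: 13.15
tcp_pos: [443.8, 163.5, 105.1]
tcp_rot: [0.706, 0.054, -0.704, 0.055]
ft_force: [-1.7, -2.0, 8.3]
width: 0.8
```

```bash
python3 - <<'E'
from h import *
plan([443.7,163.4,104],8.8,1)
print(monitor.get_obs()['wrist_torque'])
E
```

```text
t 13.15 tcp [443.8 163.5 105.1] F [-1.7 -2.   8.3] w 0.8 
 shift [0.0108 0.0009 0.0009] turn [ 0.0001 -0.0032 -0.0019]
[-0.32137018  0.58004675  0.02235085]
```

>>> {"api": "jog_arm", "payload": {
  "moves": [
    [0.012, 0.003, 0.003, 0, -0.006, -0.004, 1],
    [0.022, 0.003, 0.003, 0, -0.006, -0.004, 1],
    [0.022, 0.003, 0.003, 0, -0.006, -0.004, 1]
  ]
}}

```text
t: 13.52
tcp_pos: [443.9, 163.5, 103.7]
tcp_rot: [-0.705, -0.055, 0.705, -0.054]
ft_force: [-2.5, -2.6, 13.6]
width: 0.7
```

```bash
python3 - <<'E'
from h import *
plan([443.7,163.4,103],8.8,1)
E
```

```text
t 13.53 tcp [443.9 163.5 103.7] F [-2.5 -2.6 13.6] w 0.7 
 shift [0.007  0.0006 0.0019] turn [0.0004 0.0012 0.0018]
```

>>> {"api": "jog_arm", "payload": {
  "moves": [
    [0.013, 0.003, 0.004, 0, 0, 0, 1],
    [0.013, 0.003, 0.004, 0, 0, 0, 1],
    [0.013, 0.003, 0.004, 0, 0, 0, 1]
  ]
}}

```text
t: 13.9
tcp_pos: [443.9, 163.5, 103.4]
tcp_rot: [0.705, 0.055, -0.705, 0.054]
ft_force: [-3.7, -2.2, 14.9]
width: 0.6
```

```bash
python3 - <<'E'
from h import *
plan([443.7,163.4,103],8.8,1)
E
```

```text
t 13.9 tcp [443.9 163.5 103.4] F [-3.7 -2.2 14.9] w 0.6 
 shift [0.0044 0.0006 0.0024] turn [ 0.0004 -0.0008  0.0013]
```

>>> {"api": "jog_arm", "payload": {
  "moves": [
    [0.016, 0.004, 0.007, 0, 0, 0, 1],
    [0.016, 0.004, 0.007, 0, 0, 0, 1],
    [0.016, 0.004, 0.007, 0, 0, 0, 1]
  ]
}}

```text
t: 14.28
tcp_pos: [443.9, 163.5, 103.1]
tcp_rot: [0.706, 0.055, -0.704, 0.054]
ft_force: [-4.7, -2.3, 17.8]
width: 0.3
```

```bash
python3 - <<'E'
from h import *
plan([443.7,163.4,103],8.8,1)
E
```

```text
t 14.28 tcp [443.9 163.5 103.1] F [-4.7 -2.3 17.8] w 0.3 
 shift [0.0013 0.0007 0.002 ] turn [ 0.0005 -0.0037  0.0011]
```

>>> {"api": "jog_arm", "payload": {
  "moves": [
    [0.0125, 0.005, 0.009, 0, 0, 0, 1],
    [0.0125, 0.005, 0.009, 0, 0, 0, 1],
    [0.0125, 0.005, 0.009, 0, 0, 0, 1],
    [0.0125, 0.005, 0.009, 0, 0, 0, 1]
  ]
}}

```text
t: 14.78
tcp_pos: [443.8, 163.5, 103.2]
tcp_rot: [0.706, 0.055, -0.704, 0.054]
ft_force: [-3.1, -2.1, 16.8]
width: 0.2
```

```bash
python3 - <<'E'
from h import *
plan([443.7,163.4,103],8.8,1)
E
```

```text
t 14.78 tcp [443.8 163.5 103.2] F [-3.1 -2.1 16.8] w 0.2 
 shift [0.002  0.0005 0.0016] turn [ 0.0007 -0.0073  0.0011]
```

Good: about 17 N and steady. Keep holding.

>>> {"api": "jog_arm", "payload": {
  "moves": [
    [0.013, 0.005, 0.007, 0, 0, 0, 1],
    [0.013, 0.005, 0.007, 0, 0, 0, 1],
    [0.013, 0.005, 0.007, 0, 0, 0, 1],
    [0.013, 0.005, 0.007, 0, 0, 0, 1]
  ]
}}

```text
t: 15.28
tcp_pos: [443.9, 163.5, 103.2]
tcp_rot: [0.707, 0.055, -0.703, 0.054]
ft_force: [-4.2, -2.0, 16.1]
width: 0.6
```

>>> {"api": "jog_arm", "payload": {
  "moves": [
    [0.013, 0.005, 0.007, 0, 0, 0, 1],
    [0.013, 0.005, 0.007, 0, 0, 0, 1],
    [0.013, 0.005, 0.007, 0, 0, 0, 1],
    [0.013, 0.005, 0.007, 0, 0, 0, 1]
  ]
}}

```text
t: 15.78
tcp_pos: [443.8, 163.5, 103.2]
tcp_rot: [0.707, 0.055, -0.703, 0.054]
ft_force: [-3.7, -3.1, 16.4]
width: 0.5
```

```bash
python3 - <<'E'
from h import *
plan([443.7,163.4,103],8.8,1)
E
```

```text
t 15.78 tcp [443.8 163.5 103.2] F [-3.7 -3.1 16.4] w 0.5 
 shift [0.0018 0.0008 0.0016] turn [ 0.0011 -0.0134  0.0011]
```

>>> {"api": "jog_arm", "payload": {
  "moves": [
    [0.0145, 0.006, 0.007, 0, 0, 0, 1],
    [0.0145, 0.006, 0.007, 0, 0, 0, 1],
    [0.0145, 0.006, 0.007, 0, 0, 0, 1],
    [0.0145, 0.006, 0.007, 0, 0, 0, 1],
    [0.0145, 0.006, 0.007, 0, 0, 0, 1],
    [0.0145, 0.006, 0.007, 0, 0, 0, 1],
    [0.0145, 0.006, 0.007, 0, 0, 0, 1],
    [0.0145, 0.006, 0.007, 0, 0, 0, 1],
    [0.0145, 0.006, 0.007, 0, 0, 0, 1]
  ]
}}

```text
t: 16.9
tcp_pos: [443.9, 163.4, 103.1]
tcp_rot: [0.708, 0.055, -0.702, 0.054]
ft_force: [-4.4, -1.3, 17.6]
width: 0.7
```

```bash
python3 - <<'E'
from h import *
plan([443.7,163.4,103],8.8,1)
E
```

```text
t 16.9 tcp [443.9 163.4 103.1] F [-4.4 -1.3 17.6] w 0.7 
 shift [0.0008 0.0001 0.0019] turn [ 0.0013 -0.0165  0.0011]
```

>>> {"api": "jog_arm", "payload": {
  "moves": [
    [0.0, 0.003, 0.004, 0, -0.005, 0, 1],
    [-0.02, 0.002, 0.002, 0, -0.01, 0, 1],
    [-0.05, 0, 0, 0, -0.015, 0, 1],
    [-0.08, 0, 0, 0, -0.016, 0, 1],
    [-0.12, 0, 0, 0, -0.016, 0, 1],
    [-0.3, 0, 0, 0, -0.016, 0, 1],
    [-0.37, 0, 0, 0, -0.016, 0, 1],
    [-0.37, 0, 0, 0, -0.016, 0, 1]
  ]
}}

```text
t: 17.9
tcp_pos: [444.0, 163.5, 140.3]
tcp_rot: [0.706, 0.055, -0.705, 0.054]
ft_force: [-0.1, 0.2, -0.7]
width: 0.5
```

```bash
python3 - <<'E'
from h import *
import pickle
plan([443.7,163.4,140],8.8,1)
t=cams.capture('top')[:,:,::-1];s=cams.capture('scene')[:,:,::-1]
o=monitor.get_obs();c=cams.calibration('wrist');im=cams.capture('wrist')[:,:,::-1]
pickle.dump((o,c,im.copy(),t.copy()),open('w5.pkl','wb'))
a=cv2.resize(im[130:350,200:440],None,fx=2.5,fy=2.5)
b=cv2.resize(s[150:300,180:330],None,fx=1.8,fy=1.8)
out=np.zeros((600,800,3),np.uint8);out[:550,:600]=a[:550];out[:270,600:]=b[:,30:230]
cv2.imwrite('pics/w5.png',np.clip(out*1.3,0,255).astype(np.uint8))
E
```

```text
t 17.9 tcp [444.  163.5 140.3] F [-0.1  0.2 -0.7] w 0.5 
 shift [0.0034 0.0007 0.0027] turn [ 0.0011 -0.0029  0.0015]
```

View pics/w5.png

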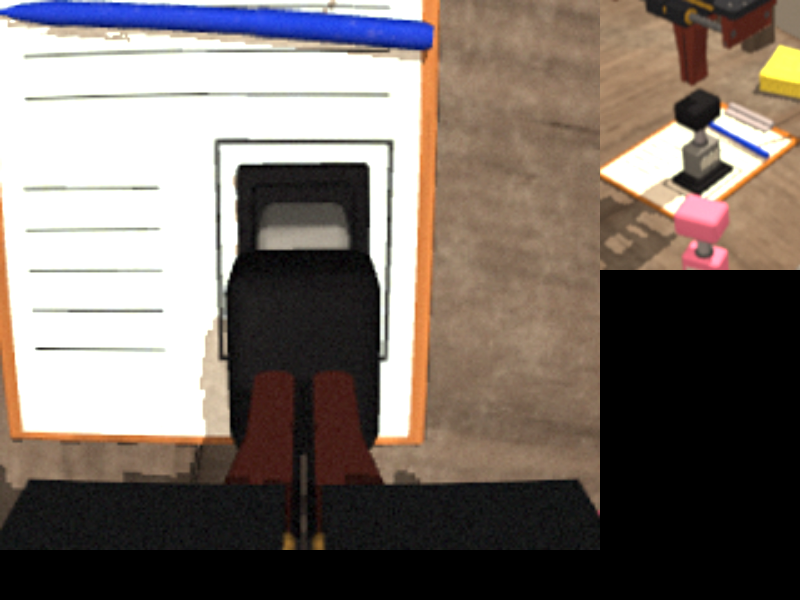

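The stamp hasn't moved in the box and the handle is back up. Now regrip and return it.

>>> {"api": "jog_arm", "payload": {
  "grip_force": 20,
  "moves": [
    [0, 0, 0, 0, 0, 0, 0],
    [0, 0, 0, 0, 0, 0, 0],
    [0, 0, 0, 0, 0, 0, 0],
    [0, 0, 0, 0, 0, 0, 0],
    [0, 0, 0, 0, 0, 0, 0],
    [0, 0, 0, 0, 0, 0, 0]
  ]
}}

```text
t: 18.8
tcp_pos: [443.3, 163.2, 139.6]
tcp_rot: [-0.705, -0.055, 0.705, -0.054]
ft_force: [-0.4, -0.2, -0.3]
width: 56.9
```

>>> {"api": "jog_arm", "payload": {
  "moves": [
    [0.3, 0, 0, 0, 0, 0, 0],
    [0.58, 0, 0, 0, 0, 0, 0],
    [0.585, 0, 0, 0, 0, 0, 0],
    [0.585, 0, 0, 0, 0, 0, 0.4],
    [0.585, 0, 0, 0, 0, 0, 1],
    [0.585, 0, 0, 0, 0, 0, 1],
    [0.585, 0, 0, 0, 0, 0, 1],
    [0.585, 0, 0, 0, 0, 0, 1],
    [0.585, 0, 0, 0, 0, 0, 1]
  ]
}}

```text
t: 19.92
tcp_pos: [443.3, 163.2, 81.1]
tcp_rot: [-0.705, -0.055, 0.705, -0.054]
ft_force: [-1.0, 0.3, 1.7]
width: 33.5
```

>>> {"api": "jog_arm", "payload": {
  "grip_force": 30,
  "moves": [
    [-0.05, 0, 0, 0, 0, 0, 1],
    [-0.3, 0, 0, 0, 0, 0, 1],
    [-0.6, 0, 0, 0, 0, 0, 1],
    [-0.6, 0, 0, 0, 0, 0, 1]
  ]
}}

```text
t: 20.42
tcp_pos: [444.6, 163.8, 142.8]
tcp_rot: [0.706, 0.055, -0.704, 0.054]
ft_force: [-0.2, 1.2, -3.7]
width: 34.0
```

```bash
python3 - <<'E'
from h import *
plan([476,-62,140],4,1)
E
```

```text
t 20.43 tcp [444.6 163.8 142.8] F [-0.2  1.2 -3.7] w 34.0 
 shift [0.0251 2.2791 0.0356] turn [ 0.1606 -0.0067  0.0023]
```

>>> {"api": "jog_arm", "payload": {
  "moves": [
    [0, 0.4, 0, 0, 0, 0, 1],
    [0, 0.8, 0, 0, -0.006, 0, 1],
    [0, 1, 0.015, 0, -0.006, 0, 1],
    [0, 1, 0.015, 0, -0.006, 0, 1]
  ]
}}

```text
t: 20.92
tcp_pos: [457.6, 62.9, 141.4]
tcp_rot: [-0.704, -0.053, 0.706, -0.053]
ft_force: [0.1, 0.6, -2.0]
width: 33.9
```

>>> {"api": "jog_arm", "payload": {
  "moves": [
    [0, 0.4, 0, 0, 0, 0, 1],
    [0, 0.8, 0, 0.08, 0, 0, 1],
    [0, 1, 0.015, 0.16, 0, 0, 1],
    [0, 1, 0.015, 0.16, 0, 0, 1],
    [0, 1, 0.015, 0.16, 0, 0, 1]
  ]
}}

```text
t: 21.55
tcp_pos: [471.0, -34.3, 141.2]
tcp_rot: [-0.706, -0.025, 0.707, -0.024]
ft_force: [-0.7, 0.1, -2.5]
width: 33.8
```

```bash
python3 - <<'E'
from h import *
plan([476,-62,84],4,1)
E
```

```text
t 21.55 tcp [471.  -34.3 141.2] F [-0.7  0.1 -2.5] w 33.8 
 shift [ 0.5719  0.2809 -0.0319] turn [-0.0005  0.0039  0.0023]
```

>>> {"api": "jog_arm", "payload": {
  "moves": [
    [0, 0.15, -0.03, 0, 0, 0, 1],
    [0, 0.28, -0.03, 0, 0.004, 0.002, 1],
    [0.1, 0.28, -0.03, 0, 0.004, 0.002, 1],
    [0.3, 0.28, -0.03, 0, 0.004, 0.002, 1],
    [0.5, 0.28, -0.03, 0, 0.004, 0.002, 1],
    [0.57, 0.28, -0.03, 0, 0.004, 0.002, 1],
    [0.57, 0.28, -0.03, 0, 0.004, 0.002, 1]
  ]
}}

```text
t: 22.42
tcp_pos: [475.5, -61.7, 83.8]
tcp_rot: [-0.706, -0.025, 0.707, -0.024]
ft_force: [-0.3, 0.3, -2.7]
width: 33.9
```

```bash
python3 - <<'E'
from h import *
plan([476,-62,79.5],4,1)
E
```

```text
t 22.43 tcp [475.5 -61.7  83.8] F [-0.3  0.3 -2.7] w 33.9 
 shift [ 0.0426  0.0033 -0.0051] turn [-0.0001  0.0019  0.0012]
```

>>> {"api": "jog_arm", "payload": {
  "moves": [
    [0.01, 0, 0, 0, 0, 0, 1],
    [0.025, 0, 0, 0, 0, 0, 1],
    [0.04, 0, 0, 0, 0, 0, 1],
    [0.04, 0, 0, 0, 0, 0, 1]
  ]
}}

```text
t: 22.92
tcp_pos: [475.4, -61.8, 79.8]
tcp_rot: [-0.706, -0.025, 0.707, -0.024]
ft_force: [0.5, -0.2, -2.5]
width: 34.2
```

>>> {"api": "jog_arm", "payload": {
  "moves": [
    [0.006, 0, 0, 0, 0, 0, 1],
    [0.006, 0, 0, 0, 0, 0, 1]
  ]
}}

```text
t: 23.18
tcp_pos: [475.5, -61.7, 79.2]
tcp_rot: [-0.706, -0.025, 0.707, -0.024]
ft_force: [0.8, 0.5, -3.8]
width: 34.2
```

>>> {"api": "jog_arm", "payload": {
  "moves": [
    [0.005, 0, 0, 0, 0, 0, 1],
    [0.005, 0, 0, 0, 0, 0, 1]
  ]
}}

```text
t: 23.42
tcp_pos: [475.5, -61.7, 78.9]
tcp_rot: [-0.706, -0.025, 0.707, -0.025]
ft_force: [-0.5, 0.6, 2.3]
width: 33.5
```

Contact. Release and retreat.

>>> {"api": "jog_arm", "payload": {
  "moves": [
    [-0.002, 0, 0, 0, 0, 0, 1],
    [-0.002, 0, 0, 0, 0, 0, 0.9],
    [-0.002, 0, 0, 0, 0, 0, 0.5],
    [-0.002, 0, 0, 0, 0, 0, 0.2],
    [-0.002, 0, 0, 0, 0, 0, 0],
    [-0.002, 0, 0, 0, 0, 0, 0],
    [-0.3, 0, 0, 0, 0, 0, 0],
    [-0.6, 0, 0, 0, 0, 0, 0],
    [-0.9, 0, 0, 0, 0, 0, 0],
    [-1.0, 0, 0, 0, 0, 0, 0],
    [-1.0, 0, 0, 0, 0, 0, 0],
    [-1.0, 0, 0, 0, 0, 0, 0]
  ]
}}

```text
t: 24.92
tcp_pos: [474.8, -61.8, 177.8]
tcp_rot: [-0.706, -0.025, 0.708, -0.024]
ft_force: [0.1, -0.4, -1.0]
width: 87.9
```

```bash
python3 - <<'E'
from h import *
s=cams.capture('scene')[:,:,::-1];im=cams.capture('wrist')[:,:,::-1]
plan([475,-62,180],4,1)
a=cv2.resize(im[:330],(480,248));b=cv2.resize(s[170:350,180:500],None,fx=2,fy=1.95)
out=np.zeros((600,640,3),np.uint8);out[:248,:480]=a;out[249:249+b.shape[0]]=b[:351]
cv2.imwrite('pics/w6.png',np.clip(out*1.4,0,255).astype(np.uint8))
E
```

```text
t 25.02 tcp [474.9 -61.7 177.8] F [0.1 0.4 0.1] w 87.6 
 shift [-0.022   0.0027 -0.001 ] turn [-0.      0.0055  0.0017]
```

View pics/w6.png

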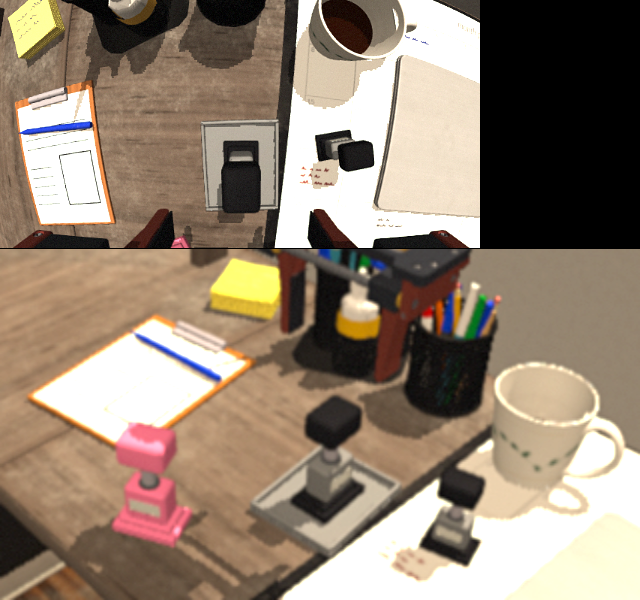

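The stamp stands upright in its tray, released. The pen, mug and notes look untouched.

```bash
python3 -c "
from plant import order
print(order.finish_job())"
```

```text
the job is handed in; nothing more can be done
None
```

The job is done and handed in at about 25 s of the 51 s allowed. `finish_job` gives no verdict.

- **Placing:** I took the larger black stamp from the tray and stood it in the printed box. The wrist camera put it within about 1 mm of centre.
- **Pressing:** I pressed the top of the handle with closed fingers, through the soft stop (about 7 mm down) onto the firm stop (about 11 mm down). It held for about 2.6 s at readings of 16–18 N. The highest reading was 17.8 N, but I only saw the force at the end of each move.
- **Spring-back:** The pictures before and after show the handle fully up and no visible sliding. One caveat is that a sideways force of up to about 5 N built up during the hold.
- **Return:** The stamp is back upright in its tray and released, and the gripper is clear of it. In the last picture the pen, mug, notes and look-alike stamps appear untouched; I checked this by eye, not by measurement.

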